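Change the microscope from ring light to stage light

TASK

Change the microscope's lamp supply from the ring light to the stage light: switch the wide rocker fully off, then the slim rocker fully on, then press the round start key all the way down and let it come up again (a rocker is on when its end away from the robot is down, off when its end nearer the robot is down). The supply bears only one lamp at a time, so the two rockers must never be on together, and the start key must not be pressed before the slim rocker is on. Do not press the square key, and do not pick up, shift or knock over any of the things standing about.

Things in the scene. Friction and masses are not known exactly. Their poses are not given: they have to be found in the camera images.
- unit: Lamp supply unit: fixed white box 180 (x) x 290 (y) x 45 mm high; origin under its centre on the table, z up, +x towards its back, away from the robot, turned up to 0.3 rad. In a row along y, 30 mm in front of its centre, 66 mm apart and in any order: wide rocker, slim rocker, round key, square key, all white, on black mounts 74 x 54 mm whose tops are 51 mm above the table.
- wide_rocker (a joint): Ring light switch: rocker 40 mm wide, paddle 61 mm long, hinged across its middle. Rad: +0.22 fully on (end away from the robot down), -0.22 fully off (end nearer the robot down). Starts on. No spring: stays where it is left; friction takes about 2.5 N at 22 mm from the hinge, more nearer the hinge.
- wide_rocker_near (a point): Where to press the wide rocker: point on its top, 22 mm from its hinge towards the near (-x) end. Moves with the paddle: about 70 mm above the table when this end is up, 61 mm when fully down. Its x axis runs along the paddle, away from the robot.
- wide_rocker_far (a point): Where to press the wide rocker: point on its top, 22 mm from its hinge towards the far (+x) end. Moves with the paddle: about 70 mm above the table when this end is up, 61 mm when fully down. Its x axis runs along the paddle, away from the robot.
- slim_rocker (a joint): Stage light switch: rocker 20 mm wide, paddle 61 mm long, hinged across its middle. Rad: +0.22 fully on (end away from the robot down), -0.22 fully off (end nearer the robot down). Starts off. No spring: stays where it is left; friction takes about 2.5 N at 22 mm from the hinge, more nearer the hinge.
- slim_rocker_near (a point): Where to press the slim rocker: point on its top, 22 mm from its hinge towards the near (-x) end. Moves with the paddle: about 70 mm above the table when this end is up, 61 mm when fully down. Its x axis runs along the paddle, away from the robot.
- slim_rocker_far (a point): Where to press the slim rocker: point on its top, 22 mm from its hinge towards the far (+x) end. Moves with the paddle: about 70 mm above the table when this end is up, 61 mm when fully down. Its x axis runs along the paddle, away from the robot.
- round_key (a joint): Start key: round spring push key. Value in m: 0 up, 0.006 fully down; takes 1.2 N to begin and 5 N fully down, and springs back up when released.
- round_key_top (a point): Centre of the top of the round start key, 32 mm across; 63 mm above the table when up.
- square_key (a joint): Square spring push key, same values and spring as the round key. Not to be pressed.
- square_key_top (a point): Centre of the top of the square key, 30 x 30 mm; 63 mm above the table when up.
- vial: Loose pale, clear vial with a white cap, 24 mm across, 45 mm tall, standing on the unit's deck behind the row of keys. Origin at the centre of its underside. A bystander.
- cover_box: Loose small white box, 30 x 50 x 18 mm, lying on the unit's deck behind the row of keys. Origin at the centre of its underside. A bystander.
- dropper: Loose amber bottle with a dark cap, 34 mm across, 75 mm tall, on the table left of the unit. Origin at the centre of its underside. A bystander.
- cup: Loose white sample cup, 64 mm across the rim, 60 mm tall, on the table right of the unit. Origin at the centre of its underside. A bystander.
- forceps: Loose steel forceps, 118 mm long, 7 mm high, lying on the table between the robot and the unit. Origin at the centre of its underside. A bystander.
- dish: Loose pale, clear closed culture dish, 90 mm across, 15 mm high, on the table beyond the unit. Origin at the centre of its underside. A bystander.
- slide_box: Loose green slide box, 80 x 100 x 32 mm, on the table beyond the unit. Origin at the centre of its underside. A bystander.

How it is judged:
On the way, in this order (a step that is already met when the one before it is completed fails the run):
1. the wide rocker is switched off (value of joint wide_rocker below -0.15 rad), for 0.1 s.
2. the slim rocker is switched on, the wide one staying off (value of joint slim_rocker above 0.15 rad and value of joint wide_rocker below -0.15 rad), for 0.1 s.
3. the round start key is pressed down (4.5 of its 6 mm) (value of joint round_key above 0.0045 m and value of joint slim_rocker above 0.15 rad), for 0.05 s.
At the end, for the whole second after the job is handed in: Wide rocker off (below -0.15 rad), slim rocker on (above 0.15 rad), both keys up again (within 1.5 mm), every bystander at rest within 15 mm of where it stood (all of step 2 and value of joint each of round_key, square_key below 0.0015 m and distance of each of vial, cover_box, dropper, cup, forceps, dish, slide_box from where it was at the start of the episode below 0.015 m and linear speed of each of vial, cover_box, dropper, cup, forceps, dish, slide_box below 0.02 m/s); the robot touches nothing.
It fails at once if both rockers are on together (both past the middle) (value of joint each of wide_rocker, slim_rocker above 0 rad).
It fails at once if the start key is pressed (over 3 mm) before the slim rocker is on (value of joint round_key above 0.003 m and value of joint slim_rocker below 0.1 rad).
It fails at once if the square key is pressed (over 3 mm) (value of joint square_key above 0.003 m).
It fails at once if a bystander is lifted or shifted over 15 mm, or an upright one is tipped (distance of any of vial, cover_box, dropper, cup, forceps, dish, slide_box from where it was at the start of the episode above 0.015 m or angle between any of vial, dropper, cup's own z axis and vertical above 0.4 rad).
It also fails if it takes over 42 s, if anything falls off the work surface, if the arm or the gripper's body presses on something with over 40 N, if the wrist force passes 120 N, or if a joint passes its speed limit or range.

ROBOT

A 6-joint arm with a two-finger parallel gripper is mounted at the origin on the work surface. World frame = base frame: x ahead of the robot, y to its left, z up, the work surface at z = 0. Lengths are in m, angles in rad, forces in N, time in s.
With the tool pointing down it reaches from about 0.3 to 0.85 m from the base axis. Payload 5.4 kg.
Tool frame: the origin (TCP) lies midway between the tips of the shut fingers; the grasp point (between the pads) lies 19 mm behind it (robot.tcp_to_grasp is the distance from the TCP to the grasp point, in m); z points along the fingers, y is the line along which they close (so a half turn about z gives the same grasp; the last joint's range is limited). The gripper opens to 85 mm and grips with 20 to 120 N. Pads are 22 mm wide; open, the fingers measure 114 mm over their backs; the gripper's body (76 mm by 85 mm) begins 54 mm behind the grasp point. The pads swing forward as they close: fully open they stand 13 mm farther back than shut.
Start: joints at [-1.338, 0.158, 1.597, -0, 1.386, -0.21], TCP at [0.246, -0.52, 0.231] pointing down, gripper open.
Joint ranges: [-2.91, 2.91], [-0.94, 2.29], [0.18, 2.7], [-1.29, 4.43], [0.17, 2.64], [-3, 3]. Speed limits (rad/s): [2.57, 2.57, 3.14, 3.14, 3.14, 3.14].

INTERFACE

Orientations are given as a 3x3 rotation matrix whose columns are the frame's x, y, z axes.
In Python, from rig import robot gives the robot as it stands.
- The arm moves only by the tool servo_tool, never from a script. Its argument "rows" is a list of rows, each a list of 7 numbers: the shift along the tool's x, y, z in cm, then the turn, a rotation vector about the tool's x, y, z in rad, then the closure, from -1 (fully open) to 1 (shut). In form: [[tx, ty, tz, wx, wy, wz, gripper], ...]. A call has 1 to 5 rows; each row shifts and turns the commanded pose from where the row before left it, along the tool's axes as they then stand; what a row does not reach is not made up. A row lasts 1/12 s, in which the tool goes at most 41.7 mm and 7.16 degrees, less where a joint would pass 70% of its speed; a pose out of reach is approached as far as the arm can. A call with a gripper value outside its range is refused whole. The fingers move at their own pace and stop on an object; the grip force is fixed at half the most. Time passes only in rows, so rows that do not move let the fingers close. It gives the time, the measured TCP pose, the force, the opening and the grip force at its end, in the units of the state.
- robot.state(): the state, without advancing time (a new reading comes with each control period).
- robot.get_image(name): name is "side" or "top" or "wrist"; returns a dict with "color" (384x512x3 uint8, red, green, blue), "z_map" (384x512 float32, m along the optical axis (not along the pixel's ray), 0 where there is no reading), "mtx" (3x3 intrinsics, pixels), "cam_to_world" (4x4, takes a point from camera to world coordinates). Camera axes: x right, y up, looking along -z (the intrinsics and any distortion apply to the point x, -y, -z); pixel columns grow to the right and rows downward; lengths in m; the calibration is good to about 2 mm. The wrist camera is an equidistant fisheye: a pixel r from the principal point sees the ray r / f radians off the axis. A picture is of the moment at which its call begins.
- robot.job_done(): hands the job in; it is judged then, once.
The state is a dict: "time": time; "qpos": joint angles; "joint_velocities": joint speeds; "effort": joint torques, N m; "position": TCP position; "tool_rot": TCP orientation; "wrist_force": force on the tool from outside, world axes, zero at the start; "ft_torque": the same for the moment, N m; "gripper_width": finger opening in m; "grip_force": force on a finger pad.
Only numpy, scipy, OpenCV 4.12 (cv2) and the standard library are available. Lean on these libraries where they do the work, as an engineer would, in place of code of your own. Each camera call takes 0.05 s, during which the arm holds its last target. There are 200 camera calls.

## Working session

There is one attempt and no reset: what is moved stays moved. The work goes in short steps, Python scripts to look and compute and a tool call to move; the robot and the scene stay as the last step left them, time stands still between calls to the robot, and variables do not carry over. Pictures are saved under pics/ and viewed, at most 10 in all, crops included, and the job is handed in when it is done.

Besides the shell and the picture viewer there is one more tool, called after "Call:" as name(argument=value, ...), one argument or row to a line, values as JSON. servo_tool: Moves the arm, as the interface text tells. Its arguments: {"type":"object","properties":{"rows":{"type":"array","items":{"type":"array","items":{"type":"number"}}}},"required":["rows"]}

```bash
mkdir -p pics
cat > h.py <<'E'
import numpy as np,cv2
from rig import robot
def grab(n):
    d=robot.get_image(n); np.savez(f'pics/{n}.npz',**d); return d
def ray(d,u,v):
    K=d['mtx'];T=d['cam_to_world']
    r=np.array([(u-K[0,2])/K[0,0],-(v-K[1,2])/K[1,1],-1.0])
    return T[:3,3],T[:3,:3]@r
def onz(d,u,v,z):
    o,r=ray(d,u,v); return o+r*(z-o[2])/r[2]
def pts(d):
    v,u=np.mgrid[0:384,0:512];K=d['mtx'];T=d['cam_to_world'];z=d['z_map']
    p=np.stack([(u-K[0,2])/K[0,0]*z,-(v-K[1,2])/K[1,1]*z,-z],-1)
    return p@T[:3,:3].T+T[:3,3]
E
python3 - <<'E'
from h import *
a=grab('top');b=grab('side')
for n,d in(('top',a),('side',b)):
    print(n,d['mtx'].round(1).tolist(),d['cam_to_world'].round(3).tolist(),(d['z_map']>0).mean())
    cv2.imwrite(f'pics/{n}1.png',cv2.resize(d['color'][...,::-1],(800,600),interpolation=cv2.INTER_CUBIC))
print(robot.state())
E
```

```text
top [[491.4, 0.0, 265.8], [0.0, 491.4, 190.2], [0.0, 0.0, 1.0]] [[0.009, 0.996, -0.094, 0.503], [-1.0, 0.01, 0.009, 0.029], [0.009, 0.094, 0.996, 1.281], [0.0, 0.0, 0.0, 1.0]] 0.9959665934244791
side [[463.0, 0.0, 259.7], [0.0, 463.0, 189.8], [0.0, 0.0, 1.0]] [[0.962, 0.165, -0.217, 0.421], [-0.273, 0.566, -0.778, -0.699], [-0.006, 0.808, 0.59, 0.597], [0.0, 0.0, 0.0, 1.0]] 0.9960734049479166
{'time': 0.1, 'qpos': array([-1.33807485e+00,  1.58958255e-01,  1.59814237e+00,  7.76653152e-06,
        1.38622443e+00, -2.10122595e-01]), 'joint_velocities': array([ 0.00033294, -0.00078284, -0.00395952,  0.00072236, -0.00054132,
        0.00148715]), 'effort': array([-5.33725597e-04, -3.96990681e+01, -3.32337642e+01, -2.05057340e-04,
        4.19203119e-03,  2.26167441e-05]), 'position': array([ 0.24623291, -0.51898947,  0.23041291]), 'tool_rot': array([[ 9.03537287e-01,  4.28509297e-01, -3.92109367e-04],
       [ 4.28509317e-01, -9.03535787e-01,  1.68746286e-03],
       [ 3.68808676e-04, -1.69270813e-03, -9.99998499e-01]]), 'wrist_force': array([ 0.17109143,  0.26141062, -0.19496717]), 'ft_torque': array([-0.03414145,  0.01229497,  0.00173117]), 'grip_force': 0.0, 'gripper_width': 0.08534537285187467}
```

View pics/top1.png

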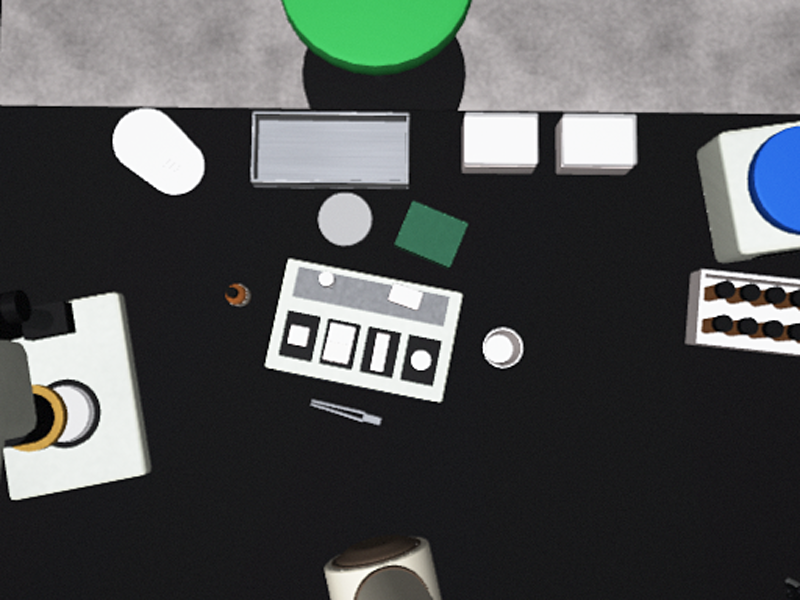

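View pics/side1.png

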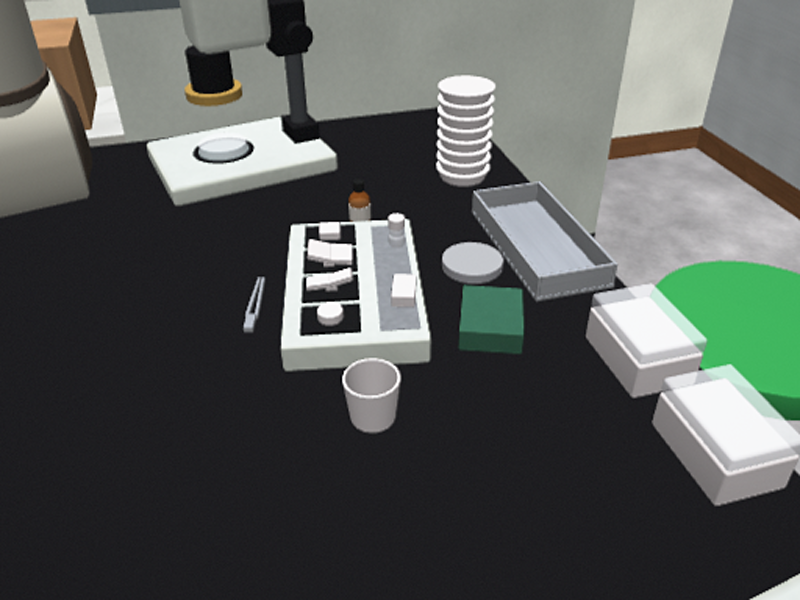

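Top view (800 px scale): left to right, square key (298,337), wide rocker (341,343), slim rocker (380,352) and round key (421,360). The vial and cover box are behind the row. The side view shows the wide rocker's far end down (on) and the slim rocker's near end down (off). Now measuring.

Run:
```python
from h import *
a=dict(np.load('pics/top.npz'));b=dict(np.load('pics/side.npz'))
S=1.5625
def blobs(d,seeds,thr):
    g=d['color'].min(2); m=(g>thr).astype(np.uint8)
    n,l,st,c=cv2.connectedComponentsWithStats(m,connectivity=4)
    P=pts(d);out={}
    for k,(u,v) in seeds.items():
        i=l[int(v/S),int(u/S)]
        if i==0: print(k,'none');continue
        w=l==i; q=P[w]; o=onz(d,*c[i],np.median(q[:,2]))
        # optical centre rays
        rect=cv2.minAreaRect(np.argwhere(w)[:,::-1].astype(np.float32))
        print(k,st[i].tolist(),c[i].round(1),'med',np.median(q,0).round(4),'z5-95',np.percentile(q[:,2],[5,95]).round(4),'rect',np.round(rect[1],1),round(rect[2],1))
        out[k]=c[i]
    return out
A=blobs(a,dict(square=(298,337),wide=(341,343),slim=(380,352),round=(421,360),vial=(326,279),box=(405,297)),140)
B=blobs(b,dict(square=(329,232),wide=(340,254),slim=(342,276),round=(330,315)),140)
for k in A:
    if k in B:
        o1,r1=ray(a,*A[k]);o2,r2=ray(b,*B[k])
        M=np.stack([r1,-r2],1);t=np.linalg.lstsq(M,o2-o1,rcond=None)[0]
        p,q=o1+r1*t[0],o2+r2*t[1];print(k,'tri',((p+q)/2).round(4),np.linalg.norm(p-q).round(4))
# unit outline: points of depth near deck height 45mm
for n,d in(('top',a),('side',b)):
    P=pts(d);w=((abs(P[...,2]-.045)<.012)&(P[...,0]>.3)&(P[...,0]<.75)&(abs(P[...,1])<.25)&(d['color'].min(2)>60)).astype(np.uint8)
    c=max(cv2.findContours(w,0,1)[0],key=cv2.contourArea);q=np.array([P[v,u,:2] for u,v in c[:,0]],np.float32)
    print(n,cv2.minAreaRect(q*1000))
```

```text
square [184, 208, 14, 14, 156] [190.7 214.3] med [0.5569 0.2037 0.0628] z5-95 [0.0562 0.0665] rect [12.4 12.4] 11.3
wide [206, 206, 22, 27, 408] [216.7 219.3] med [0.545  0.1391 0.0646] z5-95 [0.0567 0.0735] rect [16.8 24.4] 13.0
slim [237, 213, 13, 25, 212] [242.8 225. ] med [0.5311 0.0742 0.0648] z5-95 [0.0547 0.0731] rect [ 8.6 24.5] 11.3
round [263, 224, 13, 13, 136] [269.  230.1] med [0.5193 0.0099 0.0628] z5-95 [0.054  0.0666] rect [12. 12.] 90.0
vial [169, 166, 127, 91, 5719] [233.6 206.4] med [0.5916 0.1002 0.0455] z5-95 [0.0411 0.0612] rect [115.7  71.2] 11.3
box [169, 166, 127, 91, 5719] [233.6 206.4] med [0.5916 0.1002 0.0455] z5-95 [0.0411 0.0612] rect [115.7  71.2] 11.3
square [180, 136, 95, 101, 6143] [228.8 188. ] med [0.5737 0.0396 0.0467] z5-95 [0.0266 0.0678] rect [95.5 94.6] 86.4
wide [180, 136, 95, 101, 6143] [228.8 188. ] med [0.5737 0.0396 0.0467] z5-95 [0.0266 0.0678] rect [95.5 94.6] 86.4
slim [180, 136, 95, 101, 6143] [228.8 188. ] med [0.5737 0.0396 0.0467] z5-95 [0.0266 0.0678] rect [95.5 94.6] 86.4
round [180, 136, 95, 101, 6143] [228.8 188. ] med [0.5737 0.0396 0.0467] z5-95 [0.0266 0.0678] rect [95.5 94.6] 86.4
square tri [ 0.58    0.2209 -0.0761] 0.0356
wide tri [ 0.565   0.1439 -0.0195] 0.0358
slim tri [0.5503 0.0725 0.033 ] 0.0379
round tri [0.5375 0.0068 0.0813] 0.038
top ((566.7180786132812, 102.67367553710938), (290.9759216308594, 180.76324462890625), 79.00493621826172)
side ((567.6199340820312, 97.21051025390625), (291.8111267089844, 181.33584594726562), 79.13511657714844)
```

Run:
```python
from h import *
yaw=-.192;ex=np.array([np.cos(yaw),np.sin(yaw)]);ey=np.array([-ex[1],ex[0]])
for n in('top','side'):
    d=dict(np.load(f'pics/{n}.npz'));P=pts(d);g=d['color'].min(2)
    rel=P[...,:2]-np.array([.567,.100]);X=rel@ex;Y=rel@ey
    for k,y0 in zip(('square','wide','slim','round'),(99,33,-33,-99)):
        w=(abs(X+.03)<.04)&(abs(Y*1000-y0)<28)&(P[...,2]>.056)&(g>100)
        x,y,z=X[w]*1000,Y[w]*1000,P[w][:,2]*1000
        f=np.polyfit(x,z,1); top=w.sum()
        print(n,k,top,'x',np.percentile(x,[3,97]).round(1),'y',np.percentile(y,[3,97]).round(1),'z med',np.median(z).round(1),'slope',f[0].round(3))
    c=d['color']
    w=(abs(X+.03)<.045)&(abs(Y)<.14)&(P[...,2]>.04)&(g<60)
    print('mounts x',np.percentile(X[w],[1,99])*1000,'y',np.percentile(Y[w],[.5,99.5])*1000,'z',np.median(P[w][:,2]))
    w=(abs(X-.03)<.08)&(X>.01)&(abs(Y)<.14)&(P[...,2]>.056)
    print('behind: x min',np.percentile(X[w],[2,98])*1000,'z',np.percentile(P[w][:,2],[5,98]))
```

```text
top square 151 x [-45.  -16.9] y [ 86.4 114.9] z med 62.9 slope -0.02
top wide 394 x [-58.2  -2.6] y [15.7 53.7] z med 64.8 slope -0.2
top slim 199 x [-58.9  -2.8] y [-40.4 -21.7] z med 65.2 slope 0.199
top round 369 x [-49.4 -19. ] y [-108.3  -81.8] z med 1280.6 slope -50.682
mounts x [-64.47214573   5.50138092] y [-122.54543946  124.6121251 ] z 0.052221250842899414
behind: x min [48.80656063 79.15490413] z [0.05900871 0.09273341]
side square 131 x [-42.8 -13.7] y [ 79.7 110.4] z med 63.8 slope -0.023
side wide 361 x [-55.5   0.1] y [10.5 49.8] z med 65.2 slope -0.218
side slim 253 x [-56.3  -0.5] y [-45.  -24.9] z med 64.7 slope 0.186
side round 177 x [-41.7 -14. ] y [-116.2  -86.9] z med 63.8 slope 0.004
mounts x [-62.54337036   7.53871437] y [-128.40084557  117.93211485] z 0.05207968560806614
behind: x min [51.43265094 80.53109862] z [0.05783246 0.09217028]
```

Call:
servo_tool(
  rows=[
    [2.6, -2.4, 0, 0, 0, 0, 1],
    [2.6, -2.4, 0, 0, 0, 0, 1],
    [2.6, -2.4, 0, 0, 0, 0, 1],
    [2.6, -2.4, 0, 0, 0, 0, 1],
    [2.6, -2.4, 0, 0, 0, 0, 1],
  ],
)

```text
time: 0.52
position: [0.3125, -0.3536, 0.2307]
tool_rot: [[0.904, 0.428, -0.0], [0.428, -0.904, 0.001], [0.0, -0.001, -1.0]]
wrist_force: [1.0, -1.3, -0.3]
gripper_width: 0.0256
grip_force: 0.0
```

Call:
servo_tool(
  rows=[
    [2.6, -2.4, 0, 0, 0, 0, 1],
    [2.6, -2.4, 0, 0, 0, 0, 1],
    [2.6, -2.4, 0, 0, 0, 0, 1],
    [2.6, -2.4, 0, 0, 0, 0, 1],
    [2.6, -2.4, 0, 0, 0, 0, 1],
  ],
)

```text
time: 0.93
position: [0.3785, -0.1895, 0.231]
tool_rot: [[0.904, 0.428, -0.0], [0.428, -0.904, 0.0], [-0.0, -0.0, -1.0]]
wrist_force: [1.1, -0.5, -0.2]
gripper_width: -0.0001
grip_force: 0.0
```

Call:
servo_tool(
  rows=[
    [2.6, -2.4, 0, 0, 0, 0, 1],
    [2.6, -2.4, 0, 0, 0, 0, 1],
    [2.6, -2.4, 0, 0, 0, 0, 1],
    [2.6, -2.4, 0, 0, 0, 0, 1],
    [2.6, -2.4, 0, 0, 0, 0, 1],
  ],
)

```text
time: 1.35
position: [0.4445, -0.0252, 0.231]
tool_rot: [[0.904, 0.429, -0.0], [0.429, -0.904, 0.0], [-0.0, -0.0, -1.0]]
wrist_force: [-0.6, -0.5, 0.3]
gripper_width: 0.0005
grip_force: 0.0
```

Call:
servo_tool(
  rows=[
    [0, 0, 0, 0, 0, 0.11, 1],
    [0, 0, 0, 0, 0, 0.11, 1],
    [0, 0, 0, 0, 0, 0.11, 1],
    [0, 0, 0, 0, 0, 0.11, 1],
    [0, 0, 0, 0, 0, 0.11, 1],
  ],
)

```text
time: 1.77
position: [0.4442, -0.0269, 0.2308]
tool_rot: [[0.994, -0.112, -0.001], [-0.112, -0.994, 0.0], [-0.001, -0.0, -1.0]]
wrist_force: [-0.3, 0.0, 0.4]
gripper_width: 0.0003
grip_force: 0.0
```

Call:
servo_tool(
  rows=[
    [0, 0, 0, 0, 0, 0.08, 1],
    [0.8, -3.6, 0, 0, 0, 0, 1],
    [0.8, -3.6, 0, 0, 0, 0, 1],
    [0.8, -3.6, 1, 0, 0, 0, 1],
    [0.8, -3.6, 1, 0, 0, 0, 1],
  ],
)

```text
time: 2.18
position: [0.5035, 0.1099, 0.2114]
tool_rot: [[0.982, -0.187, 0.001], [-0.187, -0.982, -0.0], [0.001, -0.0, -1.0]]
wrist_force: [0.8, -0.9, -0.2]
gripper_width: -0.0001
grip_force: 0.0
```

Call:
servo_tool(
  rows=[
    [0.7, -3.6, 2, 0, 0, 0, 1],
    [0, 0, 3, 0, 0, 0, 1],
    [0, 0, 2, 0, 0, 0, 1],
    [0, 0, 0, 0, 0, 0, 1],
  ],
)

```text
time: 2.52
position: [0.5123, 0.1428, 0.1358]
tool_rot: [[0.983, -0.185, -0.011], [-0.185, -0.983, -0.001], [-0.01, 0.002, -1.0]]
wrist_force: [-0.7, -0.1, -1.4]
gripper_width: -0.0002
grip_force: 0.0
```

Run:
```python
from h import *
d=grab('wrist');s=grab('side');print(d['mtx'].round(1).tolist(),d['cam_to_world'].round(3).tolist(),robot.state()['position'],robot.state()['tool_rot'])
cv2.imwrite('pics/w1.png',cv2.resize(d['color'][...,::-1],(800,600),interpolation=cv2.INTER_CUBIC))
cv2.imwrite('pics/s2.png',cv2.resize(s['color'][100:260,140:350,::-1],(788,600),interpolation=cv2.INTER_CUBIC))
```

```text
[[297.3, 0.0, 257.1], [0.0, 297.3, 187.9], [0.0, 0.0, 1.0]] [[-0.183, 0.941, 0.284, 0.584], [-0.983, -0.176, -0.052, 0.131], [0.001, -0.289, 0.957, 0.277], [0.0, 0.0, 0.0, 1.0]] [0.51564057 0.14229423 0.1409241 ] [[ 9.82520195e-01 -1.86145426e-01 -1.98660925e-03]
 [-1.86145979e-01 -9.82522094e-01 -9.57089006e-05]
 [-1.93407171e-03  4.63835252e-04 -9.99998022e-01]]
```

View pics/w1.png

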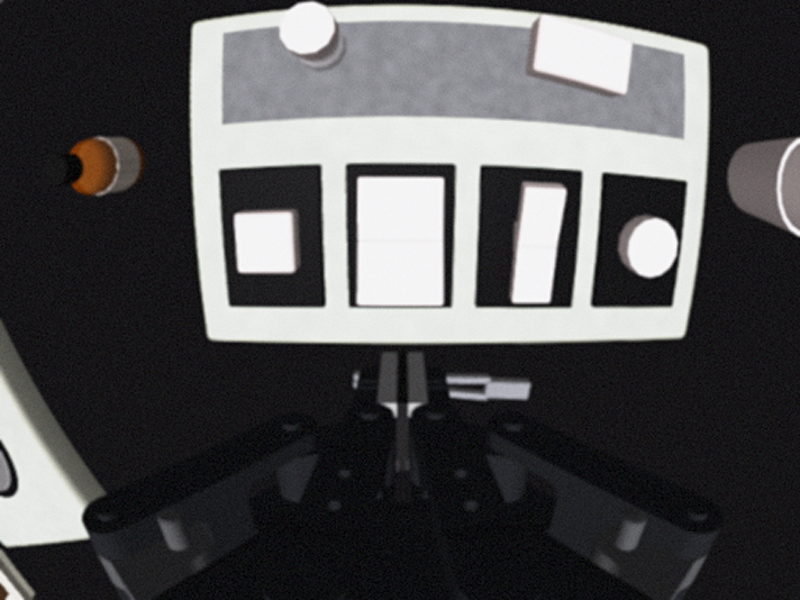

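View pics/s2.png

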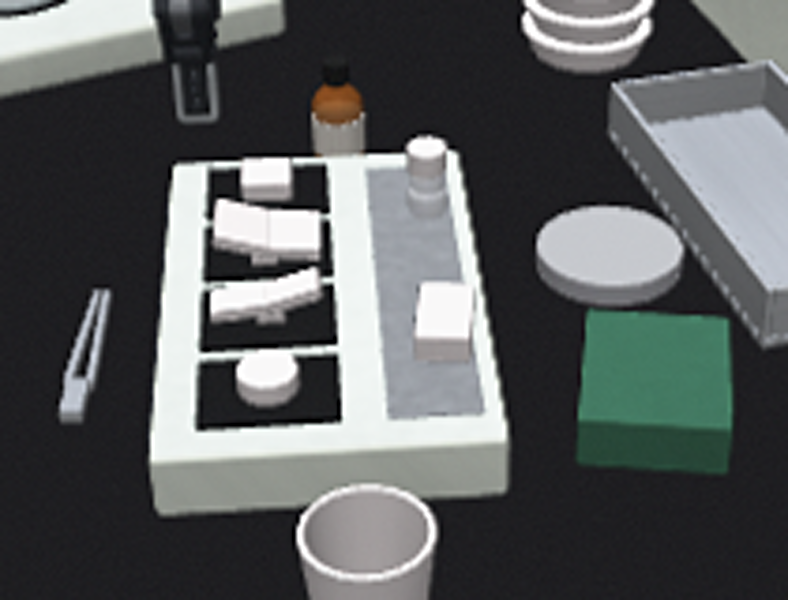

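Wrist view: wide rocker centred at (400,240), slim at (538,243), round key at (649,246), and the fingers point at column 403, which lines up with the wide rocker. The side view shows nothing disturbed. I'll cross-check the points by casting the wrist rays.

```bash
cat >> h.py <<'E'
yaw=-.192;ex=np.array([np.cos(yaw),np.sin(yaw)]);ey=np.array([-ex[1],ex[0]]);C=np.array([.567,.1])
def fish(d,u,v,z):
    K=d['mtx'];T=d['cam_to_world'];a=(u-K[0,2])/K[0,0];b=(v-K[1,2])/K[1,1];t=np.hypot(a,b)
    r=T[:3,:3]@np.array([a/t*np.sin(t),-b/t*np.sin(t),-np.cos(t)]);o=T[:3,3]
    return o+r*(z-o[2])/r[2]
def uf(p): r=p[:2]-C;return np.array([r@ex,r@ey])*1000
E
python3 - <<'E'
from h import *
d=dict(np.load('pics/wrist.npz'))
for k,u,v,z in(('sq',267,241,.063),('wide near L',358,305,.074),('wide near R',443,305,.074),('wide hinge',400,240,.0645),('wide far',400,177,.062),('slim near',531,302,.061),('slim far',548,184,.073),('round',649,244,.063),('corner NL',208,338,.045),('corner NR',687,338,.045)):
    print(k,uf(fish(d,u/1.5625,v/1.5625,z)).round(1),d['z_map'][int(v/1.5625),int(u/1.5625)])
s=robot.state();print('tcp',uf(s['position']),s['position'])
E
```

```text
sq [-27.6  97.7] 0.21665943
wide near L [-55.9  52.9] 0.23793092
wide near R [-55.6  13.6] 0.23863123
wide hinge [-27.1  33.7] 0.21557505
wide far [ 2.  33.9] 0.21979131
slim near [-58.1 -32.4] 0.23939875
slim far [  1.6 -32.9] 0.20527135
round [-25.8 -95.2] 0.21789207
corner NL [-86.5 143.7] 0.2981886
corner NR [ -86.6 -145.5] 0.30034932
tcp [-58.48636565  31.71651487] [0.51564057 0.14229423 0.1409241 ]
```

Call:
servo_tool(
  rows=[
    [0.5, -0.1, 1.5, 0, 0, 0, 1],
    [0, 0, 1.5, 0, 0, 0, 1],
    [0, 0, 1.5, 0, 0, 0, 1],
    [0, 0, 1.3, 0, 0, 0, 1],
    [0, 0, 0, 0, 0, 0, 1],
  ],
)

```text
time: 3.03
position: [0.5209, 0.1418, 0.0829]
tool_rot: [[0.982, -0.187, -0.001], [-0.187, -0.982, -0.0], [-0.001, 0.0, -1.0]]
wrist_force: [-0.6, -0.2, -0.0]
gripper_width: 0.0
grip_force: 0.0
```

Call:
servo_tool(
  rows=[
    [0, 0, 0.4, 0, 0, 0, 1],
    [0, 0, 0.4, 0, 0, 0, 1],
    [0, 0, 0.4, 0, 0, 0, 1],
    [0, 0, 0.4, 0, 0, 0, 1],
    [0, 0, 0.2, 0, 0, 0, 1],
  ],
)

```text
time: 3.45
position: [0.5212, 0.1426, 0.0654]
tool_rot: [[0.983, -0.186, -0.0], [-0.186, -0.983, 0.0], [-0.0, -0.0, -1.0]]
wrist_force: [-2.2, 1.3, 2.1]
gripper_width: -0.0003
grip_force: 1.2
```

Call:
servo_tool(
  rows=[
    [0, 0, 0.1, 0, 0, 0, 1],
    [0, 0, 0.1, 0, 0, 0, 1],
    [0, 0, 0, 0, 0, 0, 1],
  ],
)

```text
time: 3.7
position: [0.5212, 0.1425, 0.0633]
tool_rot: [[0.983, -0.186, -0.0], [-0.186, -0.983, 0.0], [-0.0, 0.0, -1.0]]
wrist_force: [-0.3, -0.7, 1.4]
gripper_width: -0.0004
grip_force: 0.8
```

Call:
servo_tool(
  rows=[
    [0, 0, 0.1, 0, 0, 0, 1],
    [0, 0, 0.1, 0, 0, 0, 1],
    [0, 0, 0, 0, 0, 0, 1],
  ],
)

```text
time: 3.95
position: [0.5213, 0.1425, 0.0618]
tool_rot: [[0.983, -0.186, -0.0], [-0.186, -0.983, 0.0], [-0.0, 0.0, -1.0]]
wrist_force: [-4.3, 1.3, 6.8]
gripper_width: -0.0002
grip_force: 3.5
```

Call:
servo_tool(
  rows=[
    [0, 0, 0.1, 0, 0, 0, 1],
    [0, 0, 0, 0, 0, 0, 1],
  ],
)

```text
time: 4.12
position: [0.5213, 0.1425, 0.0616]
tool_rot: [[0.983, -0.186, -0.001], [-0.186, -0.983, -0.0], [-0.001, 0.0, -1.0]]
wrist_force: [-8.4, 0.4, 13.4]
gripper_width: -0.0001
grip_force: 6.8
```

Call:
servo_tool(
  rows=[
    [0, 0, -1, 0, 0, 0, 1],
    [0, 0, -2.5, 0, 0, 0, 1],
    [0, 0, -2.5, 0, 0, 0, 1],
    [1.7, 2.2, 0, 0, 0, 0, 1],
    [1.7, 2.2, 0, 0, 0, 0, 1],
  ],
)

```text
time: 4.53
position: [0.5487, 0.0929, 0.1229]
tool_rot: [[0.983, -0.184, 0.006], [-0.184, -0.983, -0.001], [0.006, -0.001, -1.0]]
wrist_force: [0.6, -1.0, -0.8]
gripper_width: 0.0001
grip_force: 0.0
```

Call:
servo_tool(
  rows=[
    [1.7, 2.2, 0, 0, 0, 0, 1],
    [0, 0, 0, 0, 0, 0, 1],
  ],
)

```text
time: 4.7
position: [0.5622, 0.0638, 0.1214]
tool_rot: [[0.982, -0.19, 0.005], [-0.19, -0.982, -0.002], [0.005, 0.002, -1.0]]
wrist_force: [-0.3, -0.2, -0.6]
gripper_width: -0.0
grip_force: 0.0
```

Run:
```python
from h import *
s=grab('side');st=robot.state();print(uf(st['position']),st['position'])
cv2.imwrite('pics/s3.png',cv2.resize(s['color'][100:260,140:350,::-1],(788,600),interpolation=cv2.INTER_CUBIC))
```

```text
[  0.48762551 -34.73084087] [0.56085124 0.0658143  0.12094286]
```

View pics/s3.png

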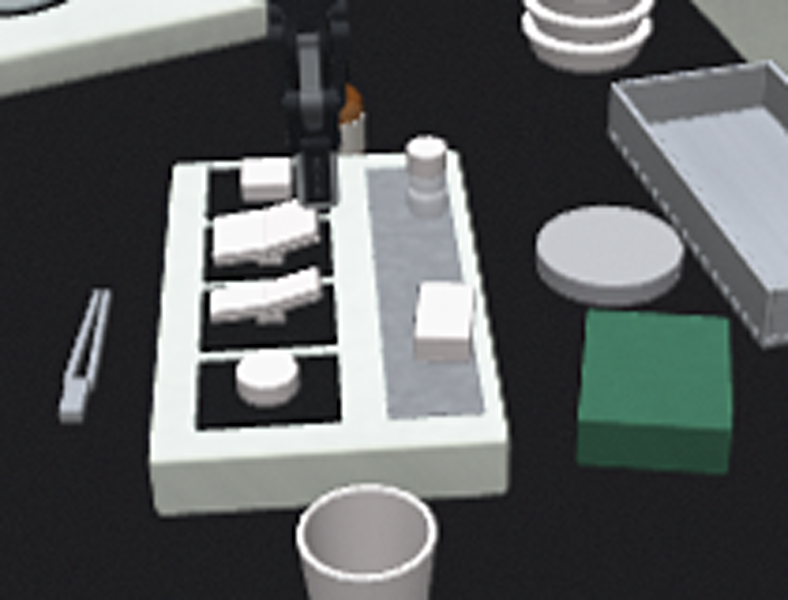

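The wide rocker at (265,230) now matches the slim one, far end up, so it is off. Next, the slim rocker's far end.

Call:
servo_tool(
  rows=[
    [-0.2, -0.1, 1.3, 0, 0, 0, 1],
    [0, 0, 1.3, 0, 0, 0, 1],
    [0, 0, 1.2, 0, 0, 0, 1],
    [0, 0, 0, 0, 0, 0, 1],
  ],
)

```text
time: 5.08
position: [0.5551, 0.0701, 0.0794]
tool_rot: [[0.983, -0.186, -0.005], [-0.186, -0.983, 0.0], [-0.005, 0.0, -1.0]]
wrist_force: [-0.2, 0.3, 0.3]
gripper_width: 0.0002
grip_force: 0.0
```

Call:
servo_tool(
  rows=[
    [0, 0, 0.4, 0, 0, 0, 1],
    [0, 0, 0.4, 0, 0, 0, 1],
    [0, 0, 0.4, 0, 0, 0, 1],
    [0, 0, 0.4, 0, 0, 0, 1],
    [0, 0, 0.2, 0, 0, 0, 1],
  ],
)

```text
time: 5.5
position: [0.5586, 0.0693, 0.065]
tool_rot: [[0.983, -0.186, 0.003], [-0.186, -0.983, -0.0], [0.003, -0.0, -1.0]]
wrist_force: [1.8, -0.7, 2.9]
gripper_width: 0.0001
grip_force: 1.2
```

Call:
servo_tool(
  rows=[
    [0, 0, 0.1, 0, 0, 0, 1],
    [0, 0, 0.1, 0, 0, 0, 1],
    [0, 0, 0, 0, 0, 0, 1],
  ],
)

```text
time: 5.75
position: [0.5582, 0.0693, 0.0628]
tool_rot: [[0.983, -0.186, 0.002], [-0.186, -0.983, -0.0], [0.002, -0.0, -1.0]]
wrist_force: [2.4, 0.8, 2.8]
gripper_width: -0.0001
grip_force: 1.4
```

Call:
servo_tool(
  rows=[
    [0, 0, 0.1, 0, 0, 0, 1],
    [0, 0, 0.1, 0, 0, 0, 1],
    [0, 0, 0, 0, 0, 0, 1],
  ],
)

```text
time: 6.0
position: [0.5584, 0.0693, 0.0615]
tool_rot: [[0.983, -0.186, 0.002], [-0.186, -0.983, -0.0], [0.002, -0.0, -1.0]]
wrist_force: [2.7, -0.9, 7.9]
gripper_width: -0.0001
grip_force: 3.9
```

Call:
servo_tool(
  rows=[
    [0, 0, 0.1, 0, 0, 0, 1],
    [0, 0, 0, 0, 0, 0, 1],
  ],
)

```text
time: 6.17
position: [0.5584, 0.0693, 0.0613]
tool_rot: [[0.983, -0.186, 0.002], [-0.186, -0.983, -0.0], [0.002, 0.0, -1.0]]
wrist_force: [-0.4, 0.1, 13.6]
gripper_width: 0.0001
grip_force: 6.5
```

Call:
servo_tool(
  rows=[
    [0, 0, -1, 0, 0, 0, 1],
    [0, 0, -2.5, 0, 0, 0, 1],
    [0, 0, -2.5, 0, 0, 0, 1],
    [-0.8, 2.2, 0, 0, 0, 0, 1],
    [-0.8, 2.2, 0, 0, 0, 0, 1],
  ],
)

```text
time: 6.58
position: [0.5334, 0.0294, 0.1206]
tool_rot: [[0.983, -0.184, 0.001], [-0.184, -0.983, -0.0], [0.001, -0.0, -1.0]]
wrist_force: [0.0, -0.5, -0.5]
gripper_width: 0.0001
grip_force: 0.0
```

Call:
servo_tool(
  rows=[
    [-0.9, 2.2, 0, 0, 0, 0, 1],
    [0, 0, 0, 0, 0, 0, 1],
    [0, 0, 0, 0, 0, 0, 1],
  ],
)

```text
time: 6.83
position: [0.5191, 0.0091, 0.1186]
tool_rot: [[0.982, -0.188, -0.003], [-0.188, -0.982, 0.001], [-0.003, -0.0, -1.0]]
wrist_force: [0.3, 0.3, -0.8]
gripper_width: 0.0001
grip_force: 0.0
```

Run:
```python
from h import *
s=grab('side');st=robot.state();print(uf(st['position']),st['position'])
cv2.imwrite('pics/s4.png',cv2.resize(s['color'][100:260,140:350,::-1],(788,600),interpolation=cv2.INTER_CUBIC))
```

```text
[-29.14347065 -97.77989814] [0.51973345 0.00957808 0.11875373]
```

View pics/s4.png

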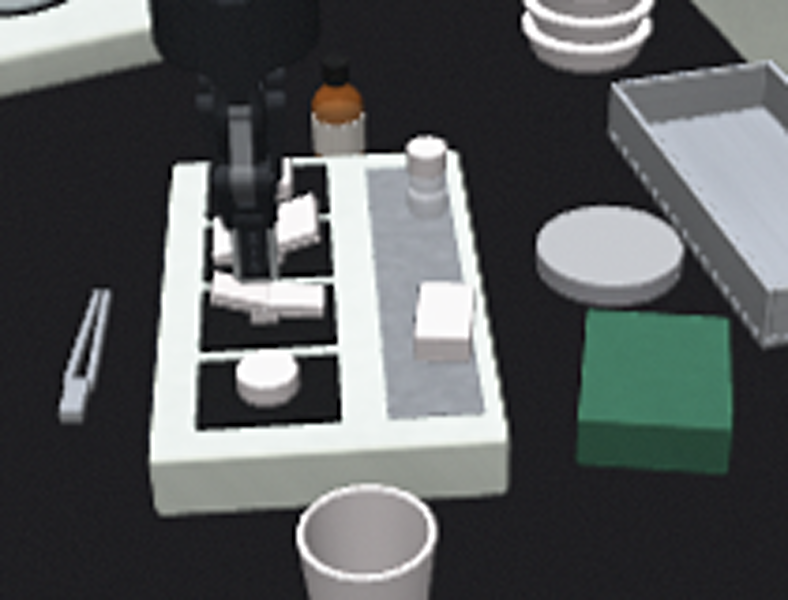

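The slim rocker at (268,297) now has its near end up (on), the wide one is still off, and nothing else has moved. Next, the round key.

Call:
servo_tool(
  rows=[
    [0, 0, 1.6, 0, 0, 0, 1],
    [0, 0, 1.6, 0, 0, 0, 1],
    [0, 0, 1.6, 0, 0, 0, 1],
    [0, 0, 0, 0, 0, 0, 1],
  ],
)

```text
time: 7.22
position: [0.5179, 0.0108, 0.0679]
tool_rot: [[0.983, -0.185, -0.007], [-0.185, -0.983, 0.002], [-0.007, -0.001, -1.0]]
wrist_force: [-0.3, 0.3, -0.5]
gripper_width: -0.0001
grip_force: 0.0
```

Call:
servo_tool(
  rows=[
    [0, 0, 0.4, 0, 0, 0, 1],
    [0, 0, 0.4, 0, 0, 0, 1],
    [0, 0, 0.4, 0, 0, 0, 1],
    [0, 0, 0.1, 0, 0, 0, 1],
    [0, 0, 0, 0, 0, 0, 1],
  ],
)

```text
time: 7.63
position: [0.5214, 0.0095, 0.0591]
tool_rot: [[0.983, -0.186, 0.002], [-0.186, -0.983, 0.0], [0.002, -0.001, -1.0]]
wrist_force: [-0.1, 1.8, 3.4]
gripper_width: 0.0001
grip_force: 1.7
```

Call:
servo_tool(
  rows=[
    [0, 0, 0.1, 0, 0, 0, 1],
    [0, 0, 0.1, 0, 0, 0, 1],
    [0, 0, 0, 0, 0, 0, 1],
  ],
)

```text
time: 7.88
position: [0.5214, 0.0094, 0.0571]
tool_rot: [[0.982, -0.186, 0.002], [-0.186, -0.982, 0.0], [0.002, -0.001, -1.0]]
wrist_force: [0.7, 4.0, 5.1]
gripper_width: 0.0002
grip_force: 2.3
```

Call:
servo_tool(
  rows=[
    [0, 0, 0.1, 0, 0, 0, 1],
    [0, 0, 0.1, 0, 0, 0, 1],
    [0, 0, 0, 0, 0, 0, 1],
  ],
)

```text
time: 8.13
position: [0.5215, 0.0094, 0.0568]
tool_rot: [[0.983, -0.186, 0.001], [-0.186, -0.983, 0.0], [0.001, -0.0, -1.0]]
wrist_force: [-4.8, 3.8, 18.5]
gripper_width: 0.0
grip_force: 9.2
```

Call:
servo_tool(
  rows=[
    [0, 0, -1, 0, 0, 0, 1],
    [0, 0, -2.5, 0, 0, 0, 1],
    [0, 0, -3.5, 0, 0, 0, 1],
    [0, 0, -3.5, 0, 0, 0, 1],
    [0, 0, -1, 0, 0, 0, 1],
  ],
)

```text
time: 8.55
position: [0.5233, 0.0082, 0.1749]
tool_rot: [[0.982, -0.186, 0.008], [-0.186, -0.983, -0.003], [0.008, 0.001, -1.0]]
wrist_force: [0.9, 0.2, 0.6]
gripper_width: -0.0002
grip_force: 0.0
```

Call:
servo_tool(
  rows=[
    [-2, 0, -2, 0, 0, 0, 1],
    [-2, 0, 0, 0, 0, 0, 1],
    [-2, 0, 0, 0, 0, 0, 1],
    [0, 0, 0, 0, 0, 0, 1],
    [0, 0, 0, 0, 0, 0, 1],
  ],
)

```text
time: 8.97
position: [0.4609, 0.0203, 0.1888]
tool_rot: [[0.983, -0.186, -0.001], [-0.186, -0.983, -0.0], [-0.001, 0.001, -1.0]]
wrist_force: [-0.4, 0.3, -0.1]
gripper_width: -0.0002
grip_force: 0.0
```

Run:
```python
from h import *
s=grab('side');st=robot.state();print(st['position'],st['time'])
cv2.imwrite('pics/s5.png',cv2.resize(s['color'][100:260,140:350,::-1],(788,600),interpolation=cv2.INTER_CUBIC))
```

```text
[0.46155367 0.02013249 0.18896567] 9.0167
```

View pics/s5.png

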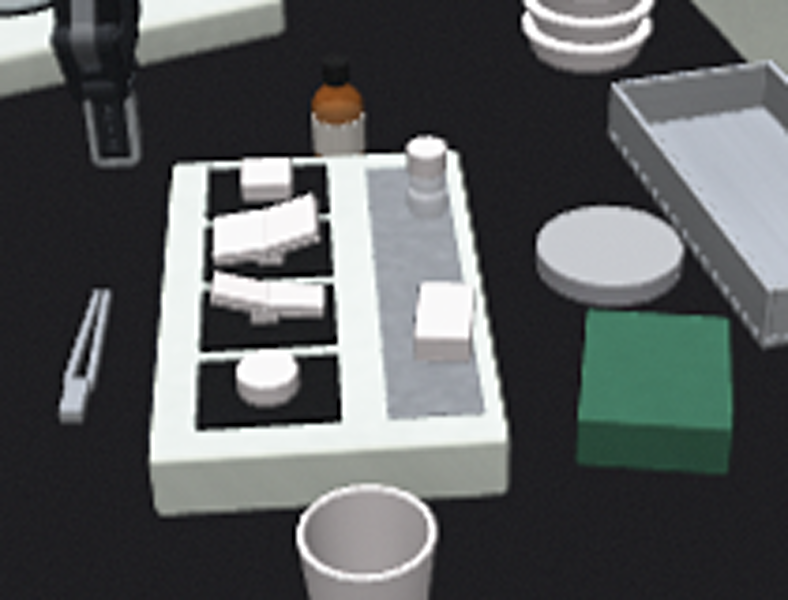

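The wide rocker (265,230) is off, the slim rocker (268,297) is on, the round key (267,377) is back up, and the bystanders are where they were. Handing in.

```bash
python3 -c "
from rig import robot
print(robot.job_done())"
```

```text
the job is handed in; nothing more can be done
None
```

I switched the wide rocker off, then the slim rocker on, then pressed the start key to its stop and released it; the last side-camera picture shows nothing else disturbed, and the job is handed in (no verdict was returned).

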